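# Show a relief tile to the inspection camera

### The job

Lift the tallest of the three relief tiles out of the drying rack and show it to the inspection camera: hold it in the air upright (its own top edge uppermost), 20 cm in front of the lens, with the carved rosette centred on the lens axis and the carved face turned to the lens and square to it, leaning the tile back to match the camera's tilt. Do not touch the camera or its stand, and leave the two lower tiles standing undisturbed in the rack. Finish while holding: the program ends with the tile still gripped and kept steady in front of the camera, not put down.

Things in the scene. Friction and masses are not known exactly. Their poses are not given: they have to be found in the camera images.
- tall_tile: tile to show: rigid fired clay slab 90 mm wide, 150 tall, 10 thick, about 0.26 kg, the tallest of three standing loose on edge in the rack, in any of its three places. Origin: centre of its underside. x: out of the carved face (raised rosette and thin border; the other face is plain); y: along its width; z: to its top edge. Grip it across its thickness at the top edge
- rosette (a point): centre of the carved rosette (55 mm across), at the surface of the carving, in the tall tile's frame at x = +10 mm, y = 0, z = 60 mm, so 90 mm below the top edge. Axes as the tall tile
- low_tile_a: lower tile of the same clay, 90 mm wide, 105 mm tall, 10 mm thick, with a raised diamond. Origin and axes as the tall tile. Leave it standing
- low_tile_b: lower tile of the same clay, 90 mm wide, 105 mm tall, 10 mm thick, with three raised upright bars. Origin and axes as the tall tile. Leave it standing
- rack: wooden drying rack, fixed: foot 226 mm long (x), 120 wide (y), 12 thick, with two rows of ten upright dowels 8 mm thick, tops 77 mm above the bench, 21 mm apart along x, rows at y = +36 and -36 mm. Tiles stand on the foot, 12 mm above the bench, between dowels at x = -63, 0 and +63 mm, carved faces to the rack's +x. Origin: centre of its underside
- camera_stand: stand of the inspection camera, fixed to the bench: flat foot 160 x 130 x 16 mm, steel column and tilt head, with a black still camera on it; camera and stand are 0.35 m tall in all. Origin: on the bench at the column's axis. x: the way the camera looks, seen from above; z up
- camera_tilt (a joint): tilt of the camera (rad): 0 looks level, larger looks down; 0.22 to 0.5 at the start. A stiff head, not to be changed. Its axis is level, along the stand's y, on the column's axis 235 mm above the bench; the lens axis passes 65 mm above it
- lens (a point): centre of the front of the camera's lens (62 mm across, 86 mm ahead of the tilt axis along the lens axis). x: out of the lens, the way it looks (ahead and down); y: level, to the camera's left; z: the camera's up direction
Things that resemble listed ones, but are neither listed nor needed, are in the scene too. Leave any turquoise look-alike of the low_tile_a alone.

How it is judged:
On the way:
1. the tall tile, gripped, has been lifted clear of the rack's dowels (z of tall_tile in the frame of rack above 0.08 m and contact force between the fingers and tall_tile above 1 N and contact force between tall_tile and rack below 0.05 N), for 0.1 s.
At the end, for the whole second after the job is handed in: only the fingers hold the tall tile, still, top edge up; rosette 180-220 mm from the lens, within 15 mm of its axis each way; carved face to the lens, square and upright to the camera within 0.15 rad; low tiles within 15 mm and 0.15 rad of their places; lens moved under 6 mm (x of rosette in the frame of lens between 0.18 and 0.22 m and y of rosette in the frame of lens between -0.015 and 0.015 m and z of rosette in the frame of lens between -0.015 and 0.015 m and angle between the x axis of tall_tile and the x axis of lens, either way round below 0.15 rad and angle between the y axis of tall_tile and the y axis of lens, either way round below 0.15 rad and angle between tall_tile's own x axis and vertical below 1.53 rad and angle between tall_tile's own z axis and vertical below 0.75 rad and height (world z) of tall_tile above 0.06 m and contact force between the fingers and tall_tile above 1 N and contact force between tall_tile and rack below 0.05 N and contact force between tall_tile and camera_stand below 0.05 N and contact force between tall_tile and low_tile_a below 0.05 N and contact force between tall_tile and low_tile_b below 0.05 N and linear speed of tall_tile below 0.02 m/s and angular speed of tall_tile below 0.1 rad/s and distance of each of low_tile_a, low_tile_b from where it was at the start of the episode below 0.015 m and angle between each of low_tile_a, low_tile_b's own z axis and vertical below 0.15 rad and distance of lens from where it was at the start of the episode below 0.006 m); the arm keeps its last pose, push and grip.
It fails at once if a lower tile is lifted or knocked out of place (more than 25 mm or 0.25 rad) (distance of any of low_tile_a, low_tile_b from where it was at the start of the episode above 0.025 m or angle between any of low_tile_a, low_tile_b's own z axis and vertical above 0.25 rad).
It fails at once if the camera or its stand is touched (more than 1 N) (contact force between camera_stand and anything else above 1 N).
It also fails if it takes over 42 s, if anything falls off the work surface, if the arm or the gripper's body presses on something with over 40 N, if the wrist force passes 120 N, or if a joint passes its speed limit or range.

### The arm

A 7-joint arm with a two-finger parallel gripper is mounted at the origin on the work surface. World frame = base frame: x ahead of the robot, y to its left, z up, the work surface at z = 0. Lengths are in m, angles in rad, forces in N, time in s.
With the tool pointing down it reaches from about 0.425 to 0.925 m from the base axis. Payload 6.8 kg.
Tool frame: the origin (TCP) lies midway between the tips of the shut fingers; the grasp point (between the pads) lies 19 mm behind it (bot.hold_point_z is the distance from the TCP to the grasp point, in m); z points along the fingers, y is the line along which they close (so a half turn about z gives the same grasp; the last joint's range is limited). The gripper opens to 85 mm and grips with 20 to 120 N. Pads are 22 mm wide; open, the fingers measure 114 mm over their backs; the gripper's body (76 mm by 85 mm) begins 54 mm behind the grasp point. The pads swing forward as they close: fully open they stand 13 mm farther back than shut.
Start: joints at [1.035, 0.477, 0.022, 1.555, -0.011, 1.109, -0.083], TCP at [0.28, -0.614, 0.231] pointing down, gripper open.
Joint ranges: [-2.96, 2.96], [-0.34, 2.1], [-1.41, 1.46], [0.24, 2.44], [-1.37, 4.51], [0.17, 1.92], [-2.96, 2.96]. Speed limits (rad/s): [2.39, 2.39, 3.14, 3.14, 3.14, 3.14, 3.14].

### API

Orientations are given as a unit quaternion [w, x, y, z].
In Python, from station import bot gives the robot as it stands. The module is installed in compiled form; this text tells all that it offers.
- The arm moves only by the tool step_arm, never from a script. Its argument "increments" is a list that holds one entry, the list of rows, each a list of 7 numbers: the opening, from -1 (shut) to 1 (fully open), then the shift along the tool's x, y, z in mm, then the turn, a rotation vector about the tool's x, y, z in degrees. In form: [[[grip, x, y, z, ax, ay, az], ...]]. A call has 1 to 10 rows; each row is the pose to reach, as a shift and turn from the pose commanded when the call began, along the tool's axes at that moment; what a row does not reach only later rows make up. A row lasts 1/12 s, in which the tool goes at most 41.7 mm and 7.16 degrees, less where a joint would pass 70% of its speed; a pose out of reach is approached as far as the arm can. A call with a gripper value outside its range is refused whole. The fingers move at their own pace and stop on an object; "force" is the grip in N (left out, the last holds). Time passes only in rows, so rows that repeat a pose let the fingers close. It gives the time, the measured TCP pose, the force, the opening and the grip force at its end, in the units of the state.
- bot.get_obs(): the state, without advancing time (a new reading comes with each control period).
- bot.read_camera(name): name is "side" or "top"; returns a dict with "image" (400x640x3 uint8, red, green, blue), "camera_matrix" (3x3 intrinsics, pixels), "dist" ([k1, k2, p1, p2, k3] as OpenCV has them; the pictures are not rectified), "R" (3x3) and "t" (3): a world point X has camera coordinates R X + t. Camera axes: x right, y down, z forward; pixel columns grow to the right and rows downward; lengths in m; the calibration is good to about 2 mm. A picture is of the moment at which its call begins. There is no depth.
- bot.hand_in(): hands the job in; it is judged then, once.
The state is a dict: "t": time; "q": joint angles; "joint_vel": joint speeds; "joint_torque": joint torques, N m; "eef_pos": TCP position; "tool_rot": TCP orientation; "contact_force": force on the tool from outside, world axes, zero at the start; "torque": the same for the moment, N m; "gripper_width": opening from 0.0 (shut) to 1.0 (fully open); "grasp_force": force on a finger pad.
Only numpy, scipy, OpenCV 4.12 (cv2) and the standard library are available. Lean on these libraries where they do the work, as an engineer would, in place of code of your own. Each camera call takes 0.05 s, during which the arm holds its last target. There are 200 camera calls.

## Working session

There is one attempt and no reset: what is moved stays moved. The work goes in short steps, Python scripts to look and compute and a tool call to move; the robot and the scene stay as the last step left them, time stands still between calls to the robot, and variables do not carry over. Pictures are saved under pics/ and viewed, at most 10 in all, crops included, and the job is handed in when it is done.

Besides the shell and the picture viewer there is one more tool, called in YAML: its name, and indented under it one key for each argument. step_arm: Moves the arm, as the interface text tells. Its arguments: {"type":"object","properties":{"increments":{"type":"array"},"force":{"type":"number"}},"required":["increments"]}

```bash
mkdir -p pics
cat > h.py <<'E'
import numpy as np, cv2, json
from station import bot
def snap(n,tag):
    c=bot.read_camera(n); cv2.imwrite(f'pics/{tag}.png',c['image'][:,:,::-1]); 
    np.savez(f'pics/{tag}.npz',**{k:np.array(v) for k,v in c.items()}); return c
def load(tag): return dict(np.load(f'pics/{tag}.npz'))
def ray(c,px):
    u=cv2.undistortPoints(np.array(px,float).reshape(-1,1,2),c['camera_matrix'],c['dist']).reshape(-1,2)
    d=np.c_[u,np.ones(len(u))]@c['R']; return -c['R'].T@c['t'],d
def onz(c,px,z):
    o,d=ray(c,px); return o+d*((z-o[2])/d[:,2])[:,None]
def proj(c,X):
    return cv2.projectPoints(np.array(X,float).reshape(-1,3),cv2.Rodrigues(c['R'])[0],c['t'],c['camera_matrix'],c['dist'])[0].reshape(-1,2)
def tri(c1,p1,c2,p2):
    o1,d1=ray(c1,p1);o2,d2=ray(c2,p2);out=[];
    for a,b in zip(d1,d2):
        s=np.linalg.lstsq(np.c_[a,-b],o2-o1,rcond=None)[0]
        P,Q=o1+a*s[0],o2+b*s[1]; out.append(np.r_[(P+Q)/2,np.linalg.norm(P-Q)])
    return np.array(out)
E
python3 - <<'E'
from h import *
a=snap('side','s0');b=snap('top','t0')
for c in(a,b): print(-c['R'].T@c['t'],c['R'][2],c['camera_matrix'][0,0])
o=bot.get_obs();print(o['eef_pos'],o['tool_rot'],bot.hold_point_z)
E
```

```text
[-0.17619304  0.80988821  1.19486528] [ 0.45507346 -0.57704829 -0.67817654] 437.9825924325928
[ 0.33509688 -0.03007228  1.10325172] [ 0.1770818  -0.03874606 -0.98343316] 370.74689170980184
[ 0.27982401 -0.61370942  0.23042665] [-7.73613827e-04  9.77201283e-01  2.12313440e-01 -2.39128466e-04] 0.0187
```

View pics/s0.png

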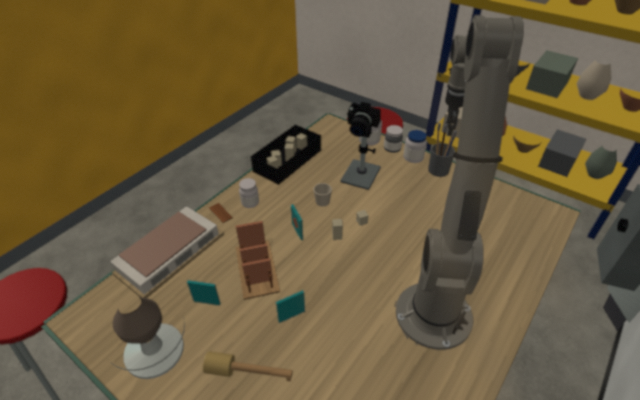

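View pics/t0.png

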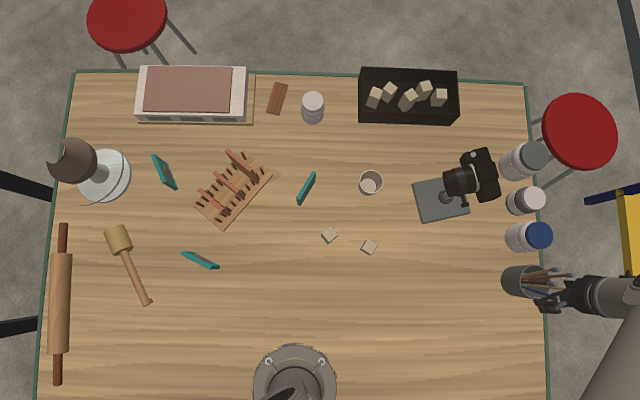

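Side view: the rack with three tiles is near (257,258) and the inspection camera near (363,125). Top view: the rack is near (233,190), and the camera near (468,178) looks left. The turquoise slabs are look-alikes. I'll enlarge the rack and camera regions.

Run:
```python
from h import *
a=cv2.imread('pics/s0.png');b=cv2.imread('pics/t0.png')
r=lambda im,x,y,w,h,s:cv2.resize(im[y:y+h,x:x+w],None,fx=s,fy=s,interpolation=cv2.INTER_CUBIC)
cv2.imwrite('pics/c1.png',np.hstack([r(b,185,140,100,100,4)*1,r(a,215,210,80,100,5)[:400]]))
cv2.imwrite('pics/c1.png',np.hstack([r(b,185,140,100,100,4),r(a,215,205,100,100,4)]))
cv2.imwrite('pics/c2.png',np.hstack([r(b,405,135,100,100,4),r(a,325,95,100,100,4)]))
```

```text
(no output)
```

View pics/c1.png

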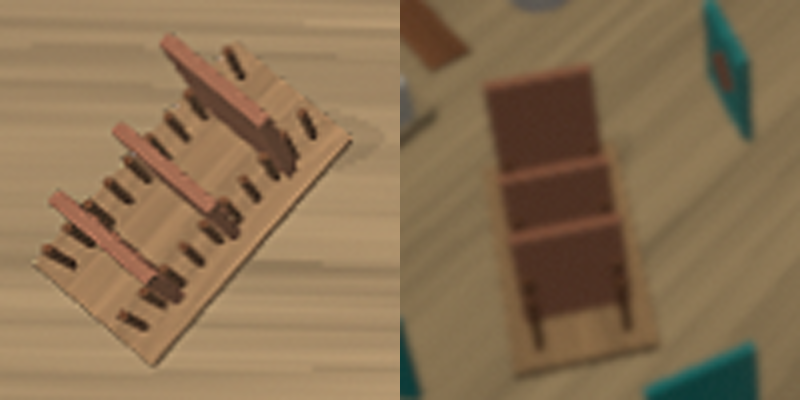

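View pics/c2.png

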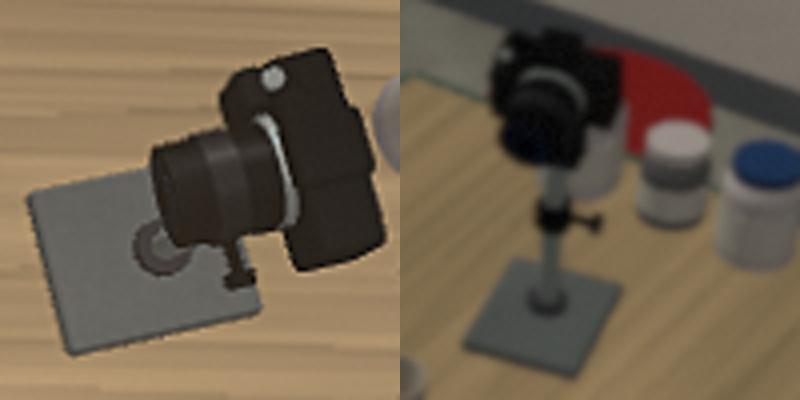

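Tall-tile candidates, by top-edge centre in the top view:
- (239,160): longest top edge, and the most face visible in both views. In the side view it is the rear one, top edge at about (350,228).
- (227,182)
- (211,200)

The first is the tall tile and stands at the rack's far end. The turquoise slabs are look-alikes. The faces towards the cameras look plain, so the carved sides should point to the upper right in the top view. The next step measures this and checks it in a crop.

Run:
```python
from h import *
a=load('s0');b=load('t0')
def masks(c,x,y,w,h,f):
    m=np.zeros(c['image'].shape[:2],np.uint8); m[y:y+h,x:x+w]=f(c['image'].astype(int))[y:y+h,x:x+w]; return m
red=lambda i:((i[...,0]>150)&(i[...,0]-i[...,1]>50)&(i[...,0]-i[...,1]<110)&(i[...,1]-i[...,2]<28)).astype(np.uint8)
m=masks(b,185,140,90,80,red)
print('pix',b['image'][157,237],b['image'][160,235],b['image'][172,236],b['image'][220,250])
n,l,s,ce=cv2.connectedComponentsWithStats(m)
for i in range(1,n):
    if s[i,4]<20: continue
    p=np.argwhere(l==i)[:,::-1]
    for z in(.162,.117):
        r=cv2.minAreaRect((onz(b,p,z)[:,:2]*1000).astype(np.float32))
        print(s[i,4],ce[i],'z',z,np.round(r[0],1),np.round(r[1],1),round(r[2],1))
gray=lambda i:((abs(i[...,0]-i[...,2])<22)&(i.sum(2)>210)&(i.sum(2)<450)).astype(np.uint8)
for nm,c,w in(('top',b,(408,165,65,62)),('side',a,(335,155,50,36))):
    g=masks(c,*w,gray); n,l,s,ce=cv2.connectedComponentsWithStats(g); i=1+s[1:,4].argmax()
    p=np.argwhere(l==i)[:,::-1]; q=onz(c,p,.016)[:,:2]*1000
    r=cv2.minAreaRect(q.astype(np.float32)); print(nm,'foot',s[i],np.round(r[0],1),np.round(r[1],1),round(r[2],1))
    print(np.round(cv2.boxPoints(r),0).tolist())
# column ring & lens rough
print('col top',onz(b,[(445.7,201.7)],.02), 'col side',onz(a,[(361.8,170)],.02))
print('rackcorners',np.round(onz(b,[(193.7,206.2),(223.7,231.2),(272.5,175),(245,150)],.012),3).tolist())
print('tile tops tri',tri(b,[(225.7,150),(252,171)],a,[(236.5,227),(262.5,222.5)]))
r=lambda im,x,y,w,h,s:cv2.resize(im[y:y+h,x:x+w],None,fx=s,fy=s,interpolation=cv2.INTER_CUBIC)
G=lambda im:np.clip((im/255.)**.45*255,0,255).astype(np.uint8)
A=G(a['image'][:,:,::-1]);B=G(b['image'][:,:,::-1])
X=np.zeros((600,800,3),np.uint8)
X[:400,:400]=r(A,343,97,50,50,8);X[:400,400:]=r(B,437,140,66,66,6.0607)[:400,:400]
X[400:,:400]=r(A,230,215,50,25,8);X[400:,400:]=r(B,220,145,50,25,8)
cv2.imwrite('pics/c3.png',X)
```

```text
pix [167 110  84] [100  69  52] [156 121  87] [164 137 102]
98 [237.96938776 159.41836735] z 0.162 [612.1 159. ] [86.7  8.3] 50.5
98 [237.96938776 159.41836735] z 0.117 [625.3 168.1] [90.8  8.7] 50.5
91 [225.23076923 180.89010989] z 0.162 [553.2 188.2] [82.   8.4] 51.0
91 [225.23076923 180.89010989] z 0.117 [563.7 198.6] [85.9  8.8] 51.0
102 [210.         198.81372549] z 0.162 [505.9 224.3] [83.1 10.6] 51.7
102 [210.         198.81372549] z 0.117 [514.  236.5] [87.1 11.1] 51.7
top foot [ 413  177   57   47 1483] [ 550.1 -430.3] [128.2 156.8] 13.1
[[470.0, -368.0], [505.0, -521.0], [630.0, -492.0], [595.0, -339.0]]
side foot [341 155  39  32 567] [ 553.4 -454.7] [126.3 198.2] 13.2
[[469.0, -373.0], [514.0, -566.0], [637.0, -537.0], [592.0, -344.0]]
col top [[ 0.53760405 -0.44420346  0.02      ]] col side [[ 0.55203205 -0.44638038  0.02      ]]
rackcorners [[0.509, 0.313, 0.012], [0.437, 0.219, 0.012], [0.61, 0.082, 0.012], [0.686, 0.17, 0.012]]
tile tops tri [[0.63588391 0.19239605 0.16091025 0.00293677]
 [0.58369304 0.12214205 0.15466654 0.00096086]]
```

View pics/c3.png

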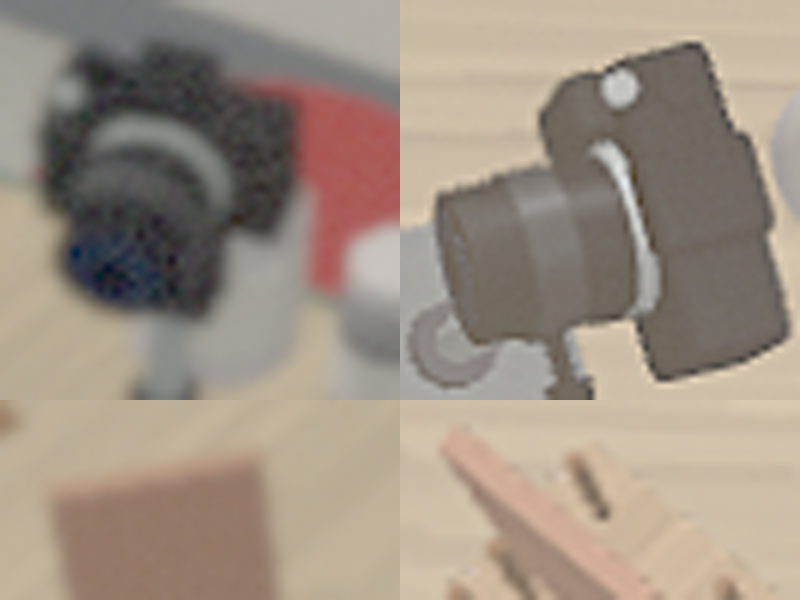

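The tall tile is confirmed: its top edge fits z=0.162, 87 mm long, centre (0.612,0.159), and its visible side is plain. The stand's foot also fits its given size. In c3 the front of the lens is near (128,265) in the side crop and (457,268) in the top crop. Next I start the move by raising the arm, then refine the tilt.

step_arm:
  increments:
    - [[1,0,0,-40,0,0,0],[1,0,0,-80,0,0,0],[1,0,0,-120,0,0,0],[1,0,0,-160,0,0,0],[1,0,0,-200,0,0,0],[1,0,0,-240,0,0,0],[1,0,0,-260,0,0,0]]

```text
t: 0.68
eef_pos: [0.2801, -0.6146, 0.4969]
tool_rot: [0.003, 0.977, 0.212, 0.001]
contact_force: [0.8, -0.4, -0.1]
gripper_width: 1.001
grasp_force: 0.0
```

```bash
cat >> h.py <<'E'
from scipy.spatial.transform import Rotation as Rn
def lens(col,yaw,th):
    f=np.array([np.cos(yaw),np.sin(yaw),0]);z=np.array([0,0,1.])
    x=np.cos(th)*f-np.sin(th)*z; up=np.sin(th)*f+np.cos(th)*z
    return np.r_[col,.235]+.086*x+.065*up, np.c_[x,np.cross(up,x),up]
def pose():
    o=bot.get_obs();q=o['tool_rot'];return np.array(o['eef_pos']),Rn.from_quat(np.r_[q[1:],q[0]])
E
python3 - <<'E'
from h import *
a=load('s0');b=load('t0')
print('col',onz(b,[(446,196.7)],.02),onz(a,[(361.8,170)],.02))
pt=[(437+57/6.06,140+268/6.06)];ps=[(343+128/8,97+268/8)]
print('meas',pt,ps,tri(b,pt,a,ps))
for th in(.2,.3,.4,.5):
    P,R=lens((.552,-.445),np.radians(102.9),th)
    k=lambda c,X,s,x0,y0,ox=0:np.round((proj(c,X)-[x0,y0])*s+[ox,0]).tolist()
    X=[P,P+R[:,1]*.031,P-R[:,1]*.031,P+R[:,2]*.031,P-R[:,2]*.031,P-R[:,0]*.05]
    print(th,P.round(3),'\n side',k(a,X,8,343,97),'\n top',k(b,X,6.06,437,140,400))
p,r=pose();print(p,r.as_matrix().round(3).tolist())
# motion to pregrasp: shift in tool axes
tgt=np.array([.612,.159,.26]);M=r.as_matrix()
print('shift mm',(M.T@(tgt-p)*1000).round(1),'tool y yaw',np.degrees(np.arctan2(M[1,1],M[0,1])))
E
```

```text
col [[ 0.55311966 -0.44585479  0.02      ]] [[ 0.55203205 -0.44638038  0.02      ]]
meas [(446.4059405940594, 184.22442244224422)] [(359.0, 130.5)] [[ 0.52555493 -0.34965528  0.28317881  0.00964679]]
0.2 [ 0.53  -0.35   0.282] 
 side [[109.0, 266.0], [173.0, 281.0], [46.0, 251.0], [108.0, 217.0], [111.0, 314.0], [147.0, 194.0]] 
 top [[463.0, 268.0], [484.0, 345.0], [442.0, 191.0], [478.0, 253.0], [450.0, 282.0], [592.0, 237.0]]
0.3 [ 0.529 -0.346  0.272] 
 side [[105.0, 289.0], [169.0, 304.0], [42.0, 274.0], [101.0, 245.0], [109.0, 331.0], [142.0, 209.0]] 
 top [[444.0, 275.0], [465.0, 352.0], [423.0, 199.0], [449.0, 263.0], [439.0, 287.0], [573.0, 243.0]]
0.4 [ 0.529 -0.343  0.261] 
 side [[102.0, 311.0], [165.0, 326.0], [39.0, 296.0], [95.0, 273.0], [108.0, 348.0], [138.0, 224.0]] 
 top [[427.0, 283.0], [447.0, 359.0], [406.0, 207.0], [423.0, 273.0], [430.0, 292.0], [556.0, 249.0]]
0.5 [ 0.528 -0.341  0.251] 
 side [[99.0, 332.0], [162.0, 348.0], [37.0, 317.0], [90.0, 301.0], [107.0, 363.0], [134.0, 240.0]] 
 top [[412.0, 289.0], [433.0, 365.0], [392.0, 215.0], [401.0, 282.0], [424.0, 296.0], [539.0, 254.0]]
[ 0.28013984 -0.61456887  0.49688608] [[0.91, 0.415, 0.003], [0.415, -0.91, -0.006], [0.001, 0.006, -1.0]]
shift mm [ 622.7 -567.7  233.6] tool y yaw -65.49519771245811
```

step_arm:
  increments:
    - [[1,28,-26,0,0,0,0],[1,56,-52,0,0,0,0],[1,84,-78,0,0,0,0],[1,112,-104,0,0,0,0],[1,140,-130,0,0,0,0],[1,168,-156,0,0,0,0],[1,196,-182,0,0,0,0],[1,224,-208,0,0,0,0],[1,252,-234,0,0,0,0],[1,280,-260,0,0,0,0]]

```text
t: 1.52
eef_pos: [0.427, -0.2595, 0.4911]
tool_rot: [-0.0, 0.977, 0.212, -0.0]
contact_force: [1.9, -0.3, -0.6]
gripper_width: 0.998
grasp_force: 0.0
```

step_arm:
  increments:
    - [[1,28,-26,0,0,0,0],[1,56,-52,0,0,0,0],[1,84,-78,0,0,0,0],[1,112,-104,0,0,0,0],[1,140,-130,0,0,0,0],[1,168,-156,0,0,0,0],[1,196,-182,0,0,0,0],[1,224,-208,0,0,0,0],[1,252,-234,0,0,0,0],[1,280,-260,0,0,0,0]]

```text
t: 2.35
eef_pos: [0.5741, 0.0929, 0.491]
tool_rot: [0.0, 0.977, 0.212, -0.0]
contact_force: [1.1, -0.1, 0.2]
gripper_width: 1.0
grasp_force: 0.0
```

```bash
cat >> h.py <<'E'
def togo(tp,tR):
    "shift mm and rotvec deg in tool axes"
    p,r=pose();d=r.inv()*Rn.from_matrix(tR)
    return (r.inv().apply(np.array(tp)-p)*1000).round(1),np.degrees(d.as_rotvec()).round(2)
def toolR(tx,tz):  # tile x, tile z -> tool rotation: y=tile x, z=-tile z
    y=np.array(tx);z=-np.array(tz);return np.c_[np.cross(y,z),y,z]
E
python3 - <<'E'
from h import *
y=np.radians(-39.5);R=toolR([np.cos(y),np.sin(y),0],[0,0,1])
print(togo([.612,.159,.26],R),pose()[0],bot.get_obs()['q'])
a=load('s0');b=load('t0')
print('col z.2 side',proj(a,[[.5525,-.446,z] for z in(.03,.1,.2)]))
for n,c,(x,y,w,h) in(('s',a,(343,97,45,60)),('t',b,(430,140,70,70))):
    g=c['image'].max(2)
    print(n)
    for v in range(y,y+h,2):
        k=np.where(g[v,x:x+w]<(75 if n=='t' else 70))[0]
        if len(k): print(v,k[0]+x,k[-1]+x,end=' | ')
E
```

```text
(array([ 62. , -44.5, 230.9]), array([ -0.  ,   0.03, -26.01])) [0.57410165 0.09288918 0.49098413] [ 0.13121959  0.236353   -0.51142895  1.34719407  0.1149887   1.58778459
 -1.50969791]
col z.2 side [[361.79319033 168.1616458 ]
 [362.76856098 154.87363933]
 [364.25169403 134.63413504]]
s
97 343 364 | 99 343 370 | 101 349 375 | 103 351 381 | 105 350 387 | 107 351 387 | 109 349 379 | 111 348 380 | 113 347 380 | 115 347 380 | 117 347 380 | 119 347 380 | 121 348 380 | 123 349 379 | 125 351 378 | 127 350 377 | 129 350 371 | 131 350 371 | 133 352 371 | 135 355 370 | 137 362 387 | 139 363 387 | 141 363 363 | 143 362 366 | 145 360 367 | 147 359 367 | 149 359 374 | 151 359 374 | 153 361 365 | 155 362 363 | t
148 478 487 | 150 472 488 | 152 466 488 | 154 463 489 | 156 462 490 | 158 460 490 | 160 460 491 | 162 460 494 | 164 461 494 | 166 462 495 | 168 455 495 | 170 450 496 | 172 443 497 | 174 443 497 | 176 443 498 | 178 443 497 | 180 443 497 | 182 443 497 | 184 444 498 | 186 444 499 | 188 445 499 | 190 443 499 | 192 440 499 | 194 439 499 | 196 438 499 | 198 439 495 | 200 440 491 | 202 441 482 | 204 461 468 | 206 461 467 |
```

The lens rim rows and columns in both views fit a tilt of about 0.23 rad. Next: turn and go over the tile, then descend.

step_arm:
  increments:
    - [[1,16,-11,0,0,0,-6.5],[1,31,-22,0,0,0,-13],[1,47,-33,10,0,0,-19.5],[1,62,-44.5,40,0,0,-26],[1,62,-44.5,80,0,0,-26],[1,62,-44.5,120,0,0,-26],[1,62,-44.5,160,0,0,-26],[1,62,-44.5,200,0,0,-26],[1,62,-44.5,225,0,0,-26],[1,62,-44.5,231,0,0,-26]]

```text
t: 3.18
eef_pos: [0.6089, 0.1558, 0.2544]
tool_rot: [-0.001, 0.904, 0.427, -0.005]
contact_force: [-0.3, -0.4, 0.0]
gripper_width: 1.004
grasp_force: 0.0
```

Run:
```python
from h import *
y=np.radians(-39.5);R=toolR([np.cos(y),np.sin(y),0],[0,0,1])
print(togo([.612,.159,.128],R),pose()[0],bot.get_obs()['q'])
a=snap('top','t1')['image'];b=snap('side','s1')['image']
r=lambda im,x,y:cv2.resize(im[y:y+130,x:x+130],(400,400),interpolation=cv2.INTER_CUBIC)
cv2.imwrite('pics/c4.png',np.hstack([r(a,175,110),r(b,190,160)])[:,:,::-1])
```

```text
(array([  5.4,   1. , 126.4]), array([-0.29,  0.46,  0.02])) [0.60889282 0.15584046 0.2544024 ] [ 0.07270109  0.44686351 -0.57786544  1.60821359  0.25742914  1.17349343
 -1.25178261]
```

View pics/c4.png

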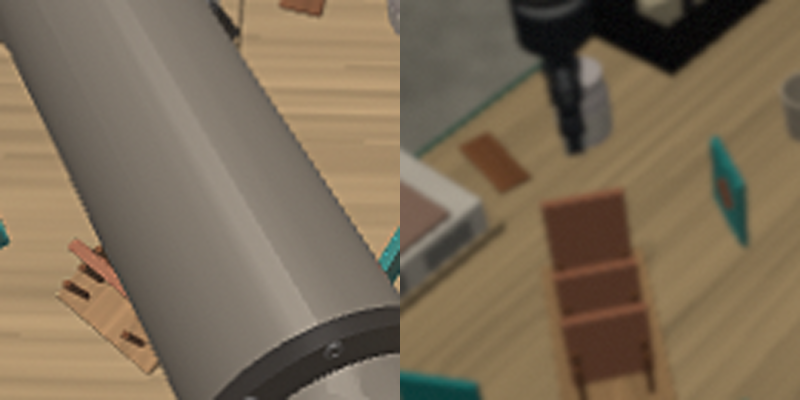

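The open fingers (side crop, about (570,150)) are above and in line with the tall tile's top edge (545-627,~197). Descending.

step_arm:
  increments:
    - [[1,2,0,20,0,0,0],[1,2,0,40,0,0,0],[1,2,0,60,0,0,0],[1,2,0,80,0,0,0],[1,2,0,95,0,0,0],[1,2,0,108,0,0,0],[1,2,0,116,0,0,0],[1,2,0,120,0,0,0],[1,2,0,120,0,0,0],[1,2,0,120,0,0,0]]

```text
t: 4.12
eef_pos: [0.6138, 0.1594, 0.1413]
tool_rot: [0.0, 0.904, 0.427, 0.001]
contact_force: [0.4, 0.2, -0.4]
gripper_width: 1.0
grasp_force: 0.0
```

Run:
```python
from h import *
y=np.radians(-39.5);R=toolR([np.cos(y),np.sin(y),0],[0,0,1])
print(togo([.612,.159,.128],R),pose()[0],bot.get_obs()['contact_force'])
```

```text
(array([-1.4, -1.1, 13.3]), array([ 0.05, -0.08,  0.01])) [0.6137661  0.15938488 0.14132502] [ 0.38927805  0.15960193 -0.4187123 ]
```

step_arm:
  increments:
    - [[1,-1,-1,7,0,0,0],[1,-1,-1,13,0,0,0],[1,-1,-1,13,0,0,0],[-1,-1,-1,13,0,0,0],[-1,-1,-1,13,0,0,0],[-1,-1,-1,13,0,0,0],[-1,-1,-1,13,0,0,0],[-1,-1,-1,13,0,0,0],[-1,-1,-1,13,0,0,0],[-1,-1,-1,13,0,0,0]]
  force: 60

```text
t: 4.95
eef_pos: [0.6119, 0.159, 0.1275]
tool_rot: [0.0, 0.904, 0.427, 0.0]
contact_force: [1.0, 1.0, 1.1]
gripper_width: 0.108
grasp_force: 59.3
```

step_arm:
  increments:
    - [[-1,0,0,0,0,0,0],[-1,0,0,0,0,0,0],[-1,0,0,0,0,0,0],[-1,0,0,0,0,0,0],[-1,0,0,0,0,0,0]]

```text
t: 5.37
eef_pos: [0.6119, 0.159, 0.1275]
tool_rot: [0.0, 0.904, 0.427, 0.0]
contact_force: [0.1, -0.4, 2.1]
gripper_width: 0.106
grasp_force: 59.1
```

step_arm:
  increments:
    - [[-1,0,0,-5,0,0,0],[-1,0,0,-15,0,0,0],[-1,0,0,-30,0,0,0],[-1,0,0,-50,0,0,0],[-1,0,0,-75,0,0,0],[-1,0,0,-100,0,0,0],[-1,0,0,-125,0,0,0],[-1,0,0,-145,0,0,0],[-1,0,0,-155,0,0,0],[-1,0,0,-160,0,0,0]]

```text
t: 6.2
eef_pos: [0.612, 0.1592, 0.2893]
tool_rot: [0.0, 0.904, 0.427, 0.001]
contact_force: [0.4, -0.3, -1.9]
gripper_width: 0.111
grasp_force: 58.6
```

step_arm:
  increments:
    - [[-1,0,0,-15,0,0,0],[-1,0,0,-30,0,0,0],[-1,0,0,-40,0,0,0],[-1,0,0,-45,0,0,0],[-1,0,0,-45,0,0,0],[-1,0,0,-45,0,0,0]]

```text
t: 6.7
eef_pos: [0.6114, 0.1587, 0.3314]
tool_rot: [-0.0, 0.904, 0.427, -0.001]
contact_force: [-1.0, 0.2, -3.7]
gripper_width: 0.109
grasp_force: 58.6
```

Run:
```python
from h import *
th=.235;P,L=lens((.5525,-.446),np.radians(102.9),th)
ros=P+.2*L[:,0]; tx=-L[:,0];tz=L[:,2]
tcp=ros-.01*tx+ (.090-.0345)*tz
R=toolR(tx,tz)
print('lens',P,'tcp',tcp,'go',togo(tcp,R)); 
pre=tcp+.06*-L[:,0]*-1; print('pre 60mm further out',togo(pre,R),pre)
a=snap('top','t2')['image'];b=snap('side','s2')['image']
r=lambda im,x,y:cv2.resize(im[y:y+130,x:x+130],(400,400),interpolation=cv2.INTER_CUBIC)
cv2.imwrite('pics/c5.png',np.hstack([r(a,175,110),r(b,190,130)])[:,:,::-1])
```

```text
lens [ 0.53044936 -0.34972184  0.27818894] tcp [ 0.48197042 -0.13805166  0.28326645] go (array([-311.3,   88.9,   48.4]), array([-12.99,  -4.35,  37.45]))
pre 60mm further out (array([-275.7,   42.7,   62.4]), array([-12.99,  -4.35,  37.45])) [ 0.46894358 -0.08117351  0.26929588]
```

View pics/c5.png

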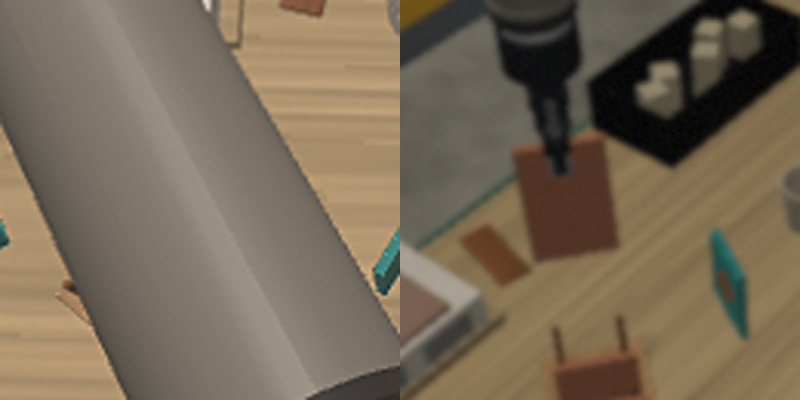

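The tile is lifted, gripped centrally, and shows its plain face to the side camera. The low tiles still stand. Moving to a pre-pose 60 mm farther out.

step_arm:
  increments:
    - [[-1,-14,2,3,-0.65,-0.2,1.9],[-1,-41,6,9,-1.95,-0.65,5.6],[-1,-76,12,17,-3.6,-1.2,10.3],[-1,-110,17,25,-5.2,-1.75,15],[-1,-145,22,33,-6.8,-2.3,19.7],[-1,-179,28,41,-8.45,-2.8,24.3],[-1,-214,33,48,-10.1,-3.4,29],[-1,-245,38,55,-11.5,-3.9,33.3],[-1,-267,41,60,-12.6,-4.2,36.3],[-1,-276,43,62,-13,-4.35,37.5]]

```text
t: 7.63
eef_pos: [0.4662, -0.0842, 0.2687]
tool_rot: [0.117, 0.987, 0.108, 0.012]
contact_force: [-0.5, -0.0, -2.7]
gripper_width: 0.111
grasp_force: 58.5
```

step_arm:
  increments:
    - [[-1,0,0,0,0,0,0],[-1,0,0,0,0,0,0],[-1,0,0,0,0,0,0]]

```text
t: 7.88
eef_pos: [0.4706, -0.0799, 0.2707]
tool_rot: [0.116, 0.987, 0.112, 0.015]
contact_force: [0.4, 0.6, -2.1]
gripper_width: 0.112
grasp_force: 58.5
```

Run:
```python
from h import *
th=.235;P,L=lens((.5525,-.446),np.radians(102.9),th)
tx=-L[:,0];tz=L[:,2]
tcp=P+.2*L[:,0]-.01*tx+.0555*tz
print(togo(tcp,toolR(tx,tz)),bot.get_obs()['q'])
p,r=pose();M=r.as_matrix()
c=p+M[:,2]*.0345*-1; yy=-M[:,0]
pts=[c+yy*.045+M[:,1]*s for s in(0,)]+[c-yy*.045,c-yy*.045+M[:,2]*.15,c+yy*.045+M[:,2]*.15]
a=snap('top','t3');b=snap('side','s3')
print('pred side',proj(b,pts).round(1).tolist(),'top',proj(a,pts).round(1).tolist())
r=lambda im,x,y,n:cv2.resize(im[y:y+n,x:x+n],(400,400),interpolation=cv2.INTER_CUBIC)
cv2.imwrite('pics/c6.png',np.hstack([r(a['image'],300,120,200),r(b['image'],270,80,130)])[:,:,::-1])
```

```text
(array([-2. , 60.5,  1.5]), array([-0.06, -0.18,  0.07])) [ 0.26199856  0.10043826 -0.40933543  2.00246659  0.31648842  1.04687209
 -1.64845691]
pred side [[338.5, 173.9], [312.7, 166.9], [317.5, 193.6], [341.3, 200.5]] top [[332.7, 226.3], [324.0, 186.5], [334.6, 195.8], [342.2, 229.6]]
```

View pics/c6.png

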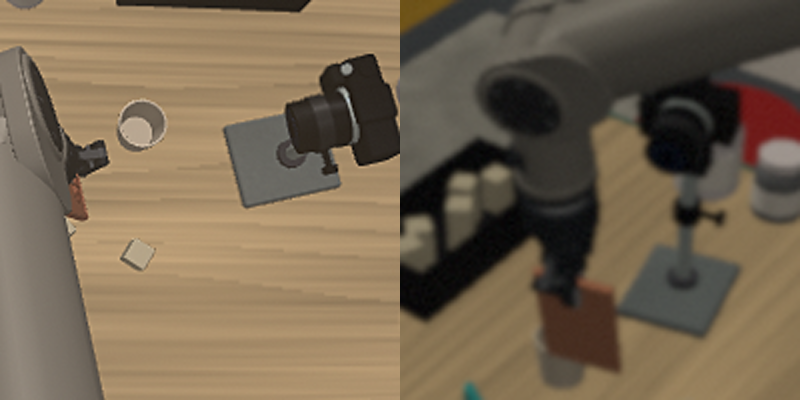

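The tile corners in the side crop match the prediction within 2 px, so the grasp is as modelled, and the carved side faces the lens. Final approach.

step_arm:
  increments:
    - [[-1,0,4,0,0,0,0],[-1,-1,12,0,0,0,0],[-1,-1,22,0,0,0,0],[-1,-1,32,0,0,0,0],[-1,-1,42,0,0,0,0],[-1,-1,50,0,0,0,0],[-1,-1,56,0,0,0,0],[-1,-1,59,0,0,0,0],[-1,-1,60,0,0,0,0],[-1,-1,60,0,0,0,0]]

```text
t: 8.82
eef_pos: [0.4813, -0.1386, 0.2842]
tool_rot: [0.116, 0.987, 0.111, 0.014]
contact_force: [-0.4, -0.6, -2.6]
gripper_width: 0.108
grasp_force: 58.5
```

step_arm:
  increments:
    - [[-1,0,0,0,0,0,0],[-1,0,0,0,0,0,0],[-1,0,0,0,0,0,0],[-1,0,0,0,0,0,0],[-1,0,0,0,0,0,0],[-1,0,0,0,0,0,0]]

```text
t: 9.32
eef_pos: [0.4813, -0.1384, 0.2843]
tool_rot: [0.116, 0.987, 0.111, 0.014]
contact_force: [-0.2, -0.1, -2.3]
gripper_width: 0.106
grasp_force: 58.5
```

Run:
```python
from h import *
th=.235;P,L=lens((.5525,-.446),np.radians(102.9),th)
tx=-L[:,0];tz=L[:,2]
tcp=P+.2*L[:,0]-.01*tx+.0555*tz
print(togo(tcp,toolR(tx,tz)),np.abs(bot.get_obs()['joint_vel']).max())
a=snap('top','t4');b=snap('side','s4')
for t in(.2,.235,.27):
    P,L=lens((.5525,-.446),np.radians(102.9),t)
    q=[P+.031*s*L[:,1] for s in(1,-1)]+[P+.031*s*L[:,2] for s in(1,-1)]
    print(t,'top',((proj(a,q)-[320,130])*400/180).round().tolist(),'side',((proj(b,q)-[330,85])*400/80).round().tolist())
r=lambda im,x,y,n:cv2.resize(im[y:y+n,x:x+n],(400,400),interpolation=cv2.INTER_CUBIC)
G=lambda i:np.clip((i/255.)**.5*255,0,255).astype(np.uint8)
cv2.imwrite('pics/c7.png',G(np.hstack([r(a['image'],320,130,180),r(b['image'],330,85,80)])[:,:,::-1]))
```

```text
(array([ 0.7, -0.5,  0.9]), array([-0.  , -0.06, -0.06])) 0.0018762894293441622
0.2 top [[292.0, 148.0], [276.0, 92.0], [289.0, 114.0], [279.0, 125.0]] side [[173.0, 235.0], [94.0, 216.0], [133.0, 195.0], [134.0, 255.0]]
0.235 top [[289.0, 149.0], [274.0, 93.0], [286.0, 116.0], [278.0, 126.0]] side [[172.0, 240.0], [93.0, 221.0], [131.0, 201.0], [134.0, 259.0]]
0.27 top [[287.0, 150.0], [271.0, 94.0], [282.0, 117.0], [276.0, 126.0]] side [[171.0, 245.0], [92.0, 226.0], [130.0, 207.0], [134.0, 263.0]]
```

View pics/c7.png

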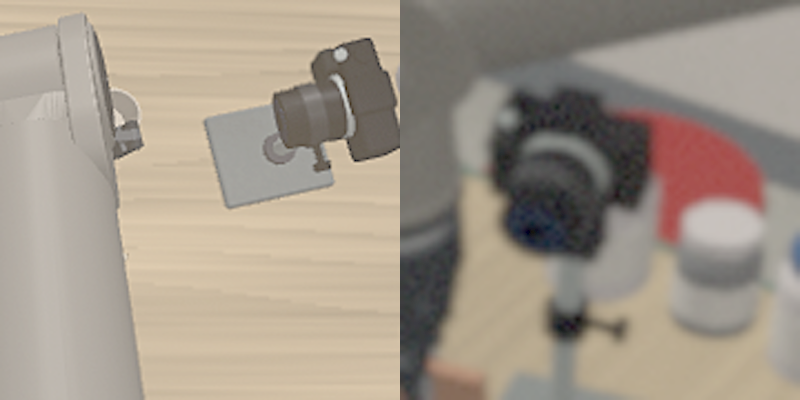

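The side-view rim sits at about (132,228) in the crop and (132,230) is predicted for a tilt of 0.235. In the top view the rim's left edge is at 274, as predicted. The hold is still and on target, so I'm handing in.

```bash
python3 -c "
from station import bot
print(bot.hand_in())"
```

```text
the job is handed in; nothing more can be done
None
```

I handed the job in at about 9.5 s with the tall tile still gripped and steady, carved face to the lens, about 200 mm in front of it and square by my measurements; the judge's result was not shown.

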